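# Hold the sprung shoe gauge open at the size marker

## Robot

A 7-joint arm with a two-finger parallel gripper is mounted at the origin on the work surface. World frame = base frame: x ahead of the robot, y to its left, z up, the work surface at z = 0. Lengths are in m, angles in rad, forces in N, time in s.
With the tool pointing down it reaches from about 0.425 to 0.825 m from the base axis. Payload 3.6 kg.
Tool frame: the origin (TCP) lies on the centre line of the jaws, within the pads' length; the fingertips stand 14 mm ahead of it and the grasp point (between the pads) lies 5 mm behind it; z points along the fingers, y is the line along which they close (so a half turn about z gives the same grasp; the last joint's range is limited). The gripper opens to 93 mm and grips with 3 to 60 N. Pads are 15 mm wide; open, the fingers measure 128 mm over their backs; the gripper's body (75 mm by 188 mm) begins 65 mm behind the grasp point.
Start: joints at [-1.204, 0.615, -0.013, 1.423, 0.008, 1.103, -0.04], TCP at [0.249, 0.6, 0.233] pointing down, gripper open.
Joint ranges: [-3.12, 3.12], [-0.3, 2.06], [-1.34, 1.32], [0.26, 2.42], [-1.36, 4.5], [0.01, 1.98], [-2.84, 2.84]. Speed limits (rad/s): [2.79, 2.79, 3.14, 3.14, 3.14, 3.14, 3.14].

## Interface

Orientations are given as a unit quaternion [w, x, y, z].
In Python, from plant import ctrl, vision, sensors, workorder gives the robot as it stands (ctrl), with the cameras (vision), the readings (sensors) and the job (workorder).
- The arm moves only by the tool pendant, called after ">>>" in YAML: its name, and indented under it one key for each argument. Schema: {"type":"object","properties":{"moves":{"type":"array","items":{"type":"array","items":{"type":"number"},"minItems":5,"maxItems":5},"minItems":1,"maxItems":20},"grip_n":{"type":"number"},"only":{"type":"string"},"quiet":{"type":"boolean"},"lines":{"type":"string"}},"required":["moves"],"additionalProperties":false}. moves is a list of rows, 1 to 20 of them, each of 5 numbers: the finger opening in m, then dx, dy, dz in shares of the most that a row can go, 1 being 50 mm, then a turn about the tool's z in fractions of the full range, 1 being 2 pi rad; each row shifts and turns the commanded pose from where the row before left it, along the tool's axes as they then stand; what a row does not reach is not made up. A row lasts 1/10 s, in which the tool goes at most 0.05 m and 0.15 rad, less where a joint would pass 70% of its speed; a pose out of reach is approached as far as the arm can. The fingers move at their own pace and stop on an object; grip_n is the grip in N (left out, the last holds). Time passes only in rows, so rows that do not move let the fingers close. The tool returns the time, the measured TCP pose, the force, the opening and the grip force at its end. only (a regular expression) keeps the lines of the reply that match it, lines (a string "A,B") keeps lines A to B, and quiet returns only ok. A shift or turn number past 1, either way, is cut back to 1. Input that does not fit is refused with a message, and nothing moves.
- sensors.get_state(): the state, without advancing time (a new reading comes with each control period).
- vision.camera(name): name is "scene" or "top" or "wrist"; returns the picture (384x512x3 uint8, red, green, blue); there is no depth.
- vision.camera_params(name): a dict with "camera_matrix" (3x3 intrinsics, pixels), "dist_coeffs" ([k1, k2, p1, p2, k3] as OpenCV has them; the pictures are not rectified), "xyz" and "attitude" of the camera in the world. Camera axes: x right, y down, z forward; pixel columns grow to the right and rows downward; lengths in m; the calibration is good to about 2 mm. A picture is of the moment at which its call begins: read the wrist's pose just before it. camera_params takes no time and is no camera call; for the wrist camera it gives the pose at the moment of the call.
- workorder.sign_off(): hands the job in; it is judged then, once.
The state is a dict: "clock": time; "q": joint angles; "qvel": joint speeds; "tau": joint torques, N m; "tcp_pos": TCP position; "tool_rot": TCP orientation; "force": force on the tool from outside, world axes, zero at the start; "ft_torque": the same for the moment, N m; "width": finger opening in m; "grip_force": force on a finger pad.
Only numpy, scipy, OpenCV 4.12 (cv2) and the standard library are available. Lean on these libraries where they do the work, as an engineer would, in place of code of your own. Each camera call takes 0.05 s, during which the arm holds its last target. There are 200 camera calls.

## Task

Ready the sprung shoe gauge on the shop counter for the customer's size: first pull its yellow locking cap all the way up, which frees the rod, then take the orange-topped toe stop and pull the rod out against its spring until the stop's blue pointer is in line with the red size marker. Finish while still holding the stop there, steady, with the cap left up. Leave the red marker where it is set and do not disturb the other things on the counter.

Things in the scene. Friction and masses are not known exactly. Their poses are not given: they have to be found in the camera images.
- gauge: the shoe gauge, screwed to the counter at a place and direction that vary: wooden board 360 (x) x 100 (y) x 12 mm high. Origin under the board's centre, z up, +x is the direction in which the rod pulls out. On its centre line: tube, blue housing with the yellow cap on top, then the rod with the toe stop. Along the +y edge a white scale and the red marker on a rail
- tube_mouth (a point): where the 10 mm steel rod comes out of the gauge's housing, at gauge x = -11 mm, 45 mm above the counter, the rod's axis. The blue housing is 50 (x) x 44 (y) mm, gauge x = -65 to -15 mm, its top 60 mm above the counter; behind it runs an aluminium tube 22 mm across. Axes as the gauge's
- lock (a joint): height of the yellow locking cap: 0 = down (its pin bars the rod), 0.015 = fully up against its end stop, a green stem showing below it; the pin clears the rod above 0.010. A detent of about 5 N holds it either way, so it stays where it is left. The cap is a cylinder 24 mm across, 26 mm tall, its underside 64 mm above the counter when down; it moves straight up only
- cap_grip (a point): point on the yellow cap's axis, 10 mm below its top (80 mm above the counter when down), at gauge x = -40 mm, y = 0; z up
- rod (a joint): how far the rod is pulled out along the gauge's +x: 0 = home, 0.12 = end stop. An inner spring pulls it home, about 2.4 N at 0 and 60 N/m more (5 N at 0.045, 8 N at 0.095); it shoots back if let go. The toe stop on its end has its middle at gauge x = 40 mm + this value; when home about 40 mm of bare rod show behind it
- stop_grip (a point): middle of the toe stop's orange upper part, 15 mm below its top, 90 mm above the counter; axes as the gauge's. The stop is a block fixed on the rod's end, 16 mm (x) x 26 mm (y), from 15 to 105 mm above the counter, dark below, orange in its upper 32 mm
- pointer (a point): tip of the toe stop's blue pointer, a thin fin 21 mm above the counter on the stop's +y side (gauge y = 36 mm), at the middle of the stop's thickness; axes as the gauge's
- marker (a joint): where the red size marker is set along the gauge's +x (m), 0.045 to 0.095; the pointer is in line with it when joint rod equals this value. A stiff block 10 x 18 x 20 mm on the rail at the board's +y edge; it is not to be moved
- marker_tip (a point): tip of the red marker's nib, which points to the scale (gauge y = 36 mm, 21 mm above the counter), at the middle of the marker's thickness; axes as the gauge's
- tin: bystander: round polish tin, 74 mm across, 25 mm high, black with a red lid; origin under its centre
- brush: bystander: wooden shoe brush 150 x 45 x 40 mm; origin under its centre, long along its x
- horn: bystander: flat blue shoehorn 185 x 36 x 6 mm; origin under it, long along its x
- pen: bystander: fat marker pen 135 x 18 x 18 mm, white with a green cap; origin under it, long along its x
- shoe_left: bystander: dark blue flat shoe with pale stripes, 240 x 80 x 60 mm; origin under its middle, toe to its +x
- shoe_right: bystander: the other shoe of the pair, alike
- stapler: bystander: red and black stapler 150 x 34 x 62 mm; origin under its centre, long along its x

How it is judged:
On the way, in this order (a step that is already met when the one before it is completed fails the run):
1. the yellow locking cap is pulled up (at least 12 of its 15 mm) while the rod is still home (value of joint lock above 0.012 m and value of joint rod below 0.01 m), for 0.2 s.
2. the rod is pulled out by the fingers until the pointer is within 5 mm of the red marker (x of pointer in the frame of marker_tip between -0.005 and 0.005 m and contact force between the fingers and rod above 3 N), for 0.3 s.
At the end, for the whole second after the job is handed in: the fingers still hold the toe stop (contact force over 3 N) with the blue pointer within 5 mm of the red marker along the gauge, the rod still (under 10 mm/s), and the yellow cap still up (over 11 mm) (all of step 2 and value of joint lock above 0.011 m and velocity of joint rod between -0.01 and 0.01 m/s); the arm keeps its last pose, push and grip.
It fails at once if the red marker is shifted by more than 3 mm (distance of marker_tip from where it was at the start of the episode above 0.003 m).
It fails at once if another thing on the counter is pushed by more than 20 mm: polish tin, shoe brush, shoehorn, marker pen, left striped shoe, right striped shoe, stapler (distance of any of tin, brush, horn, pen, shoe_left, shoe_right, stapler from where it was at the start of the episode above 0.02 m).
It also fails if it takes over 35 s, if anything falls off the work surface, if the arm or the gripper's body presses on something with over 40 N, if the wrist force passes 120 N, or if a joint passes its speed limit or range.

## Working session

There is one attempt and no reset: what is moved stays moved. The work goes in short steps, Python scripts to look and compute and a tool call to move; the robot and the scene stay as the last step left them, time stands still between calls to the robot, and variables do not carry over. Pictures are saved under pics/ and viewed, at most 10 in all, crops included, and the job is handed in when it is done.

```bash
ls; mkdir -p pics; python3 - <<'E'
from plant import ctrl, vision, sensors, workorder
import cv2
for n in ("scene","top"):
    im=vision.camera(n); cv2.imwrite(f"pics/{n}0.png",im[:,:,::-1])
    p=vision.camera_params(n); print(n,p)
s=sensors.get_state(); print(s)
E
```

```text
pics
plant.py
scene {'camera_matrix': array([[372.34979231,   0.        , 252.47041535],
       [  0.        , 372.34979231, 194.20188163],
       [  0.        ,   0.        ,   1.        ]]), 'dist_coeffs': array([-0.10173271,  0.        ,  0.        ,  0.        ,  0.        ]), 'xyz': array([1.02376865, 0.33069859, 1.11168514]), 'attitude': array([-0.11494152,  0.42424832,  0.86519739, -0.24131989])}
top {'camera_matrix': array([[376.33266803,   0.        , 260.60860083],
       [  0.        , 376.33266803, 189.51011488],
       [  0.        ,   0.        ,   1.        ]]), 'dist_coeffs': array([-0.02968912,  0.        ,  0.        ,  0.        ,  0.        ]), 'xyz': array([ 0.37159696, -0.06337259,  1.23020523]), 'attitude': array([-0.05797432,  0.70538838, -0.70532754,  0.03973996])}
{'clock': 0.1, 'q': array([-1.20447527,  0.6158167 , -0.01262988,  1.42469783,  0.008098  ,
        1.10338757, -0.04041486]), 'qvel': array([ 0.00039699, -0.00198669,  0.00087785, -0.00275626,  0.0012418 ,
       -0.00025678, -0.00031542]), 'tau': array([ 7.84244039e-04, -4.60047019e+01,  2.09697615e-01, -1.66246963e+01,
       -6.12843339e-02,  1.69413822e-02,  1.25124925e-04]), 'tcp_pos': array([0.2485461 , 0.59988964, 0.23161422]), 'tool_rot': array([-2.11993066e-04,  1.95120425e-01,  9.80778641e-01, -1.10970341e-03]), 'force': array([-0.01326828, -0.16455135, -0.34612566]), 'ft_torque': array([-0.00806341,  0.01318981, -0.01811435]), 'grip_force': 0.0, 'width': 0.09304290609406979}
```

View pics/scene0.png

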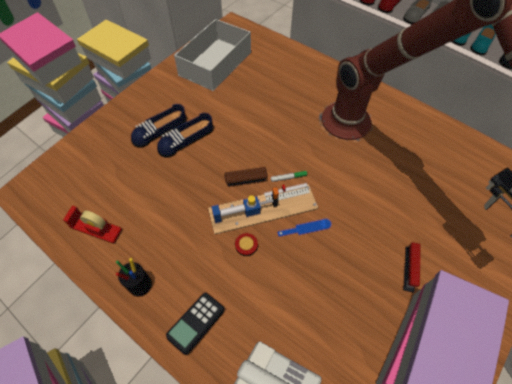

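View pics/top0.png

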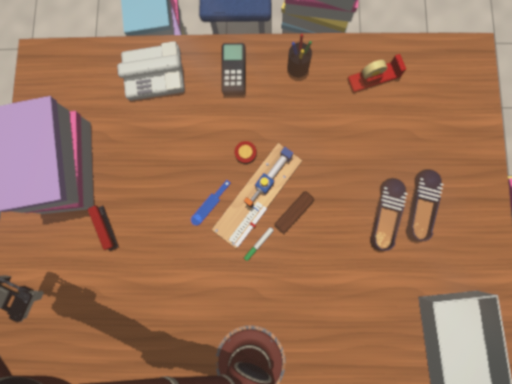

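The scene view shows the gauge at about (262,207), with the yellow cap at (250,200). The top view shows it at about (257,195), with the cap at (264,183), the orange stop at (249,201) and the rod end toward the lower left. I'll zoom in on both views together.

```bash
cat > h.py <<'E'
import numpy as np, cv2
from plant import ctrl, vision, sensors, workorder
from scipy.spatial.transform import Rotation as R
def rot(q): return R.from_quat(q,scalar_first=True)
def ray(p,uv):
    n=cv2.undistortPoints(np.array([[uv]],float),p["camera_matrix"],p["dist_coeffs"])[0,0]
    d=rot(p["attitude"]).apply([*n,1]); return d/np.linalg.norm(d)
def atz(p,uv,z):
    d=ray(p,uv); return p["xyz"]+d*(z-p["xyz"][2])/d[2]
def tri(obs):
    A=np.zeros((3,3));b=np.zeros(3)
    for p,uv in obs:
        d=ray(p,uv);M=np.eye(3)-np.outer(d,d);A+=M;b+=M@p["xyz"]
    x=np.linalg.solve(A,b)
    return x,[np.linalg.norm(np.cross(x-p["xyz"],ray(p,uv))) for p,uv in obs]
def proj(p,X):
    Rm=rot(p["attitude"]).inv().as_matrix()
    return cv2.projectPoints(np.atleast_2d(np.array(X,float)),cv2.Rodrigues(Rm)[0],-Rm@p["xyz"],p["camera_matrix"],p["dist_coeffs"])[0][:,0]
E
python3 - <<'E'
import cv2,numpy as np
a=cv2.imread("pics/scene0.png")[160:270,200:335]; b=cv2.imread("pics/top0.png")[135:265,185:320]
z=lambda x:cv2.resize(x,(400,int(400*x.shape[0]/x.shape[1])),interpolation=cv2.INTER_CUBIC)
a,b=z(a),z(b); h=max(len(a),len(b)); o=np.zeros((h,800,3),np.uint8);o[:len(a),:400]=a;o[:len(b),400:]=b
cv2.imwrite("pics/m1.png",o); print(400/135)
E
```

```text
2.962962962962963
```

View pics/m1.png

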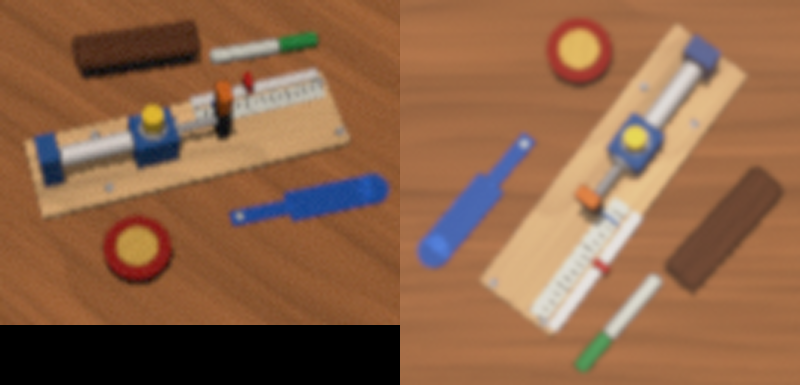

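The montage (scene on the left, top on the right) shows the cap at (153,115) / (635,137) and the orange stop at (224,97) / (589,199). The red marker is at (248,83) / (600,266), and in the top view the board corners are (680,25), (747,73), (550,332) and (482,280). The brush and pen lie on the +y side.

```bash
python3 - <<'E'
from h import *
k=135/400
P={n:vision.camera_params(n) for n in("scene","top")}
off={"scene":(200,160),"top":(185,135)}
rng={"cap":[((24,140,120),(34,255,255))],"stop":[((5,190,120),(16,255,255))],"mark":[((0,170,100),(4,255,255)),((174,170,100),(180,255,255))]}
seed={"cap":((153,112),(235,137)),"stop":((224,95),(189,198)),"mark":((248,82),(200,266))}
for key in rng:
    obs=[]
    for i,n in enumerate(("scene","top")):
        im=cv2.imread(f"pics/{n}0.png"); hsv=cv2.cvtColor(im,cv2.COLOR_BGR2HSV)
        m=sum(cv2.inRange(hsv,*r) for r in rng[key])
        u,v=np.array(seed[key][i])*k+off[n]; ys,xs=np.nonzero(m); s=np.hypot(xs-u,ys-v)<8
        c=(xs[s].mean(),ys[s].mean()); print(key,n,(u,v),c,s.sum()); obs.append((P[n],c))
    print(tri(obs))
C=[]
for c in((280,25),(347,73),(150,332),(82,280)):
    C.append(atz(P["top"],np.array(c)*k+off["top"],0.012))
C=np.array(C);print(C, C.mean(0)); d=(C[2]+C[3]-C[0]-C[1]); print("yaw",np.degrees(np.arctan2(d[1],d[0])),np.linalg.norm(d)/2)
E
```

```text
cap scene (np.float64(251.6375), np.float64(197.8)) (np.float64(nan), np.float64(nan)) 0
cap top (np.float64(264.3125), np.float64(181.2375)) (np.float64(263.92857142857144), np.float64(181.28571428571428)) 28
(array([nan, nan, nan]), [np.float64(nan), np.float64(nan)])
stop scene (np.float64(275.6), np.float64(192.0625)) (np.float64(275.0), np.float64(190.53125)) 32
stop top (np.float64(248.7875), np.float64(201.825)) (np.float64(nan), np.float64(nan)) 0
(array([nan, nan, nan]), [np.float64(nan), np.float64(nan)])
mark scene (np.float64(283.7), np.float64(187.675)) (np.float64(283.1111111111111), np.float64(186.66666666666666)) 9
mark top (np.float64(252.5), np.float64(224.775)) (np.float64(nan), np.float64(nan)) 0
(array([nan, nan, nan]), [np.float64(nan), np.float64(nan)])
[[ 0.69568361 -0.09423178  0.012     ]
 [ 0.64043765 -0.16846259  0.012     ]
 [ 0.35489598  0.04814038  0.012     ]
 [ 0.41085471  0.12314946  0.012     ]] [ 0.52546799 -0.02285113  0.012     ]
yaw 142.73317785993828 0.35835209295855475<stdin>:13: RuntimeWarning: Mean of empty slice.
  ret = ret.dtype.type(ret / rcount)
```

```bash
cat >> h.py <<'E'
def go(X,yaw=None):
    "print tool-axes shift to world point X and turn to bring tool y to heading yaw (mod pi)"
    s=sensors.get_state(); r=rot(s["tool_rot"]); print("t",round(s["clock"],2),"tcp",s["tcp_pos"].round(4),"y head",np.degrees(np.arctan2(*r.apply([0,1,0])[1::-1])).round(2),"q",s["q"].round(2))
    print("shift tool",r.inv().apply(np.array(X)-s["tcp_pos"]).round(4))
    if yaw is not None:
        y=r.apply([0,1,0]); t=np.radians(yaw)-np.arctan2(y[1],y[0]); t=(t+np.pi/2)%np.pi-np.pi/2
        print("turn about tool z",round(-t,4))
E
python3 - <<'E'
from h import *
k=135/400;P=vision.camera_params("top")
print("marker",atz(P,np.array((200,266))*k+(185,135),.03))
print("cap",atz(P,np.array((235,137))*k+(185,135),.09),"stop",atz(P,np.array((189,198))*k+(185,135),.1))
go([.53,-.02,.25],52.7)
w=vision.camera_params("wrist");s=sensors.get_state();r=rot(s["tool_rot"]).inv();print(w,r.apply(w["xyz"]-s["tcp_pos"]),(r*rot(w["attitude"])).as_matrix().round(3))
E
```

```text
marker [ 0.42543428 -0.0065838   0.03      ]
cap [ 0.55594943 -0.04506498  0.09      ] stop [0.49143189 0.00166302 0.1       ]
t 0.1 tcp [0.2485 0.5999 0.2316] y head 67.5 q [-1.2   0.62 -0.01  1.42  0.01  1.1  -0.04]
shift tool [-0.4973 -0.465  -0.0173]
turn about tool z 0.2582
{'camera_matrix': array([[346.35413773,   0.        , 258.26275848],
       [  0.        , 346.35413773, 189.84321318],
       [  0.        ,   0.        ,   1.        ]]), 'dist_coeffs': array([-0.01950604,  0.        ,  0.        ,  0.        ,  0.        ]), 'xyz': array([0.17359811, 0.63307125, 0.38321832]), 'attitude': array([0.12302024, 0.82233862, 0.54965564, 0.08064668])} [ 0.08193847  0.00162685 -0.15160957] [[-0.    -0.957 -0.291]
 [ 1.     0.    -0.   ]
 [ 0.    -0.291  0.957]]
```

Careful with the scale: shifts go in shares of 50 mm and turns go in shares of 2 pi rad. That gives: -0.032 m is -0.64, -0.029 m is -0.58, 0.129 rad / 6.2832 = 0.0205.

>>> pendant:
  moves:
    - [0.093, -0.4, -0.4, -0.02, 0]
    - [0.093, -0.64, -0.6, -0.02, 0]
    - [0.093, -0.64, -0.6, -0.02, 0]
    - [0.093, -0.64, -0.6, -0.02, 0]
    - [0.093, -0.64, -0.6, -0.02, 0]
    - [0.093, -0.64, -0.6, -0.02, 0]
    - [0.093, -0.64, -0.6, -0.02, 0]
    - [0.093, -0.64, -0.6, -0.02, 0]
    - [0.093, -0.64, -0.6, -0.02, 0]
    - [0.093, -0.64, -0.6, -0.02, 0]
    - [0.093, -0.64, -0.6, -0.02, 0]
    - [0.093, -0.64, -0.6, -0.02, 0]
    - [0.093, -0.64, -0.6, -0.02, 0]
    - [0.093, -0.64, -0.6, -0.02, 0]
    - [0.093, -0.64, -0.6, -0.02, 0]
    - [0.093, -0.58, -0.5, -0.02, 0]
    - [0.093, 0, 0, 0, 0.0205]
    - [0.093, 0, 0, 0, 0.0205]
    - [0.093, 0, 0, 0, 0]
    - [0.093, 0, 0, 0, 0]
  grip_n: 20

```text
clock: 2.1
tcp_pos: [0.5297, -0.019, 0.2483]
tool_rot: [-0.0, 0.318, 0.948, -0.0]
force: [-0.6, 0.2, 0.6]
width: 0.093
grip_force: 0.0
```

```bash
python3 - <<'E'
from h import *
go([.53,-.02,.25],52.7)
p=vision.camera_params("wrist"); im=vision.camera("wrist"); cv2.imwrite("pics/w1.png",im[:,:,::-1])
import pickle;pickle.dump(p,open("w1.pkl","wb"))
E
```

```text
t 2.1 tcp [ 0.5297 -0.019   0.2483] y head 52.91 q [-0.13  0.42  0.18  1.75 -0.09  0.98  1.01]
shift tool [-0.0009 -0.0006 -0.0017]
turn about tool z 0.0037
```

View pics/w1.png

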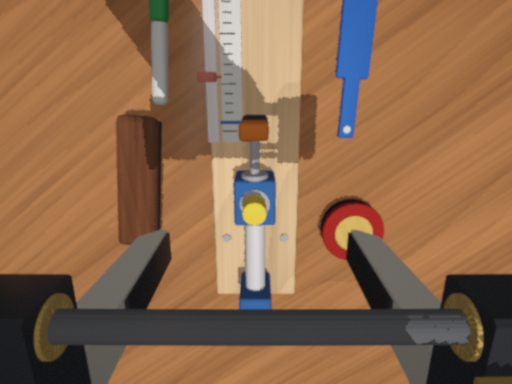

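The wrist view is lined up with the gauge (+x is up). The cap top is at (254,210), the orange stop at (254,128), the blue pointer at (231,122) and the red marker at (207,76). I'll take a second wrist view from above the cap and triangulate.

To row units: 0.03 m is 0.6, -0.02 m is -0.4.

>>> pendant:
  moves:
    - [0.093, -0.4, 0, 0.4, 0]
    - [0.093, -0.4, 0, 0.6, 0]
    - [0.093, 0, 0, 0.4, 0]
    - [0.093, 0, 0, 0, 0]

```text
clock: 2.55
tcp_pos: [0.5597, -0.0433, 0.1757]
tool_rot: [-0.003, 0.319, 0.948, -0.001]
force: [0.3, 0.5, 0.6]
width: 0.0926
grip_force: 0.0
```

```bash
python3 - <<'E'
from h import *
import pickle
go([.5567,-.046,.087],52.8)
p=vision.camera_params("wrist"); im=vision.camera("wrist"); cv2.imwrite("pics/w2.png",im[:,:,::-1])
pickle.dump(p,open("w2.pkl","wb"))
E
```

```text
t 2.55 tcp [ 0.5597 -0.0433  0.1757] y head 52.79 q [-0.07  0.55  0.17  1.76 -0.11  0.86  1.07]
shift tool [ 0.0003 -0.0036  0.0888]
turn about tool z -0.0001
```

View pics/w2.png

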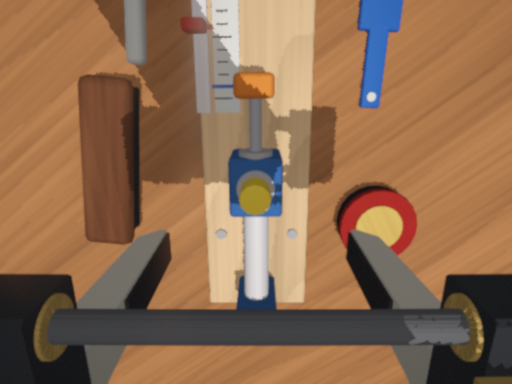

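The second view shows the cap at (256,195), the orange stop at (254,85), the pointer line at (222,86) and the marker at (194,24).

```bash
python3 - <<'E'
from h import *
import pickle
W=[pickle.load(open(f"w{i}.pkl","rb")) for i in(1,2)]
roi={"cap":((190,235,230,280),(165,225,225,290)),"stop":((105,150,230,280),(60,110,220,290)),"mark":((60,95,190,225),(10,40,170,212)),"blue":((112,130,218,242),(78,94,205,236))}
rng={"cap":((22,120,60),(36,255,255)),"stop":((4,150,60),(17,255,255)),"mark":((0,120,60),(8,255,255)),"blue":((100,60,40),(130,255,255))}
B={}
for k in roi:
    for i in(0,1):
        a,b,c,d=roi[k][i]; hsv=cv2.cvtColor(cv2.imread(f"pics/w{i+1}.png"),cv2.COLOR_BGR2HSV)[a:b,c:d]
        ys,xs=np.nonzero(cv2.inRange(hsv,*rng[k])); 
        if k=="mark":
            pass
        B[k,i]=(xs.min()+c,xs.max()+c,ys.min()+a,ys.max()+a,xs.mean()+c,ys.mean()+a,len(xs)); print(k,i,np.round(B[k,i],1))
# cap top circle: lower edge of blob = top disc rim; width = disc diameter
cap=[]
for i in(0,1):
    b=B["cap",i]; r=(b[1]-b[0]+1)/2; cap.append((W[i],((b[0]+b[1])/2,b[3]+.5-r)))
print("cap top tri",tri(cap),"atz",[atz(p,c,.09).round(4) for p,c in cap])
print("stop tri",tri([(W[i],B["stop",i][4:6]) for i in(0,1)]),[atz(W[i],B["stop",i][4:6],.105).round(4) for i in (0,1)])
print("mark tri",tri([(W[i],B["mark",i][4:6]) for i in(0,1)]))
print("blue tri",tri([(W[i],B["blue",i][4:6]) for i in(0,1)]))
y=np.radians(142.8);u=np.array([np.cos(y),np.sin(y),0])
for i in(0,1):
    print("rod target",[ (u@(atz(W[i],B["mark",i][4:6],z)-atz(W[i],B["blue",i][4:6],.021))).round(4) for z in(.021,.032)])
# board heading from the right (-y) board edge, wrist view 1
for i,e in((0,((302,5),(296,285))),):
    q=[atz(W[i],c,.012) for c in e]; print("edge yaw",np.degrees(np.arctan2(*(q[0]-q[1])[1::-1])))
E
```

```text
cap 0 [243. 265. 196. 224. 254. 210. 550.]
cap 1 [239.  270.  177.  214.  254.8 195.7 915. ]
stop 0 [240.  267.  119.  140.  253.4 129.7 577. ]
stop 1 [ 234.   273.    72.    98.   253.6   84.8 1001. ]
mark 0 [197.  219.   72.   80.  206.   76.2 151. ]
mark 1 [180.  198.   17.   33.  188.7  24.1 243. ]
blue 0 [221.  239.  121.  123.  230.2 122.   54. ]
blue 1 [213.  232.   85.   87.  222.6  85.9  57. ]
cap top tri (array([ 0.55362605, -0.04064272,  0.09744237]), [np.float64(5.8538925896942464e-05), np.float64(5.853892589691239e-05)]) atz [array([ 0.5558, -0.0424,  0.09  ]), array([ 0.5555, -0.0422,  0.09  ])]
stop tri (array([0.4926283 , 0.00508642, 0.0907941 ]), [np.float64(6.711368007415184e-05), np.float64(6.711368007416424e-05)]) [array([0.4914, 0.0064, 0.105 ]), array([0.4928, 0.0052, 0.105 ])]
mark tri (array([ 0.42601005, -0.00661528,  0.03581284]), [np.float64(0.0015394812918860625), np.float64(0.0015394812918860567)])
blue tri (array([ 0.4767735 , -0.01642366,  0.0220183 ]), [np.float64(0.0007501814835225323), np.float64(0.0007501814835224884)])
rod target [np.float64(0.0471), np.float64(0.0469)]
rod target [np.float64(0.0485), np.float64(0.0467)]
edge yaw 143.61137481096716
```

To row units: 0.03 m is 0.6, -0.0017 m is -0.034, -0.003 rad / 6.2832 = -0.0005.

>>> pendant:
  moves:
    - [0.093, 0.08, -0.034, 0.4, -0.0005]
    - [0.093, 0, 0, 0.6, 0]
    - [0.07, 0, 0, 0.6, 0]
    - [0.06, 0, 0, 0.34, 0]
    - [0.06, 0, 0, 0, 0]
    - [0.06, 0, 0, 0, 0]
  grip_n: 25

```text
clock: 3.2
tcp_pos: [0.5586, -0.0422, 0.0831]
tool_rot: [0.001, 0.318, 0.948, 0.0]
force: [0.4, 0.2, 0.8]
width: 0.0654
grip_force: 0.0
```

```bash
python3 - <<'E'
from h import *
go([.5556,-.0423,.078],53)
E
```

```text
t 3.2 tcp [ 0.5586 -0.0422  0.0831] y head 52.95 q [-0.05  0.67  0.14  1.85 -0.14  0.63  1.1 ]
shift tool [ 0.0024 -0.0019  0.0051]
turn about tool z -0.0009
```

To row units: 0.0045 m is 0.09, 0.0024 m is 0.048.

>>> pendant:
  moves:
    - [0.06, 0.048, -0.038, 0.09, 0]
    - [0.06, 0, 0, 0, 0]
    - [0.01, 0, 0, 0, 0]
    - [0.01, 0, 0, 0, 0]
    - [0.01, 0, 0, 0, 0]
    - [0.01, 0, 0, 0, 0]
    - [0.01, 0, 0, 0, 0]
    - [0.01, 0, 0, 0, 0]
  grip_n: 25

```text
clock: 4.0
tcp_pos: [0.5543, -0.0428, 0.0772]
tool_rot: [-0.0, 0.318, 0.948, -0.0]
force: [-0.8, -0.6, 1.1]
width: 0.0234
grip_force: 25.0
```

To row units: -0.004 m is -0.08, -0.003 m is -0.06.

>>> pendant:
  moves:
    - [0.01, 0, 0, -0.08, 0]
    - [0.01, 0, 0, -0.08, 0]
    - [0.01, 0, 0, -0.08, 0]
    - [0.01, 0, 0, -0.06, 0]
    - [0.01, 0, 0, -0.04, 0]
    - [0.01, 0, 0, 0, 0]
    - [0.01, 0, 0, 0, 0]

```text
clock: 4.7
tcp_pos: [0.5543, -0.0428, 0.0924]
tool_rot: [-0.0, 0.318, 0.948, -0.001]
force: [4.6, -2.0, -19.9]
width: 0.0233
grip_force: 25.0
```

To row units: -0.03 m is -0.6, -0.02 m is -0.4.

>>> pendant:
  moves:
    - [0.06, 0, 0, 0, 0]
    - [0.06, 0, 0, 0, 0]
    - [0.06, 0, 0, 0, 0]
    - [0.06, 0, 0, -0.4, 0]
    - [0.06, 0, 0, -0.6, 0]
    - [0.06, 0.6, 0, -0.2, 0]
    - [0.06, 0, 0, 0, 0]
    - [0.06, 0, 0, 0, 0]

```text
clock: 5.5
tcp_pos: [0.5308, -0.024, 0.1552]
tool_rot: [0.001, 0.318, 0.948, 0.0]
force: [0.1, -0.0, 0.2]
width: 0.0597
grip_force: 0.0
```

```bash
python3 - <<'E'
from h import *
import pickle
go([.4910,.005,.085],53)
p=vision.camera_params("wrist"); im=vision.camera("wrist"); cv2.imwrite("pics/w3.png",im[:,:,::-1])
pickle.dump(p,open("w3.pkl","wb"))
E
```

```text
t 5.5 tcp [ 0.5308 -0.024   0.1552] y head 52.96 q [-0.1   0.53  0.16  1.87 -0.12  0.75  1.05]
shift tool [ 0.0493 -0.0009  0.0702]
turn about tool z -0.0008
```

View pics/w3.png

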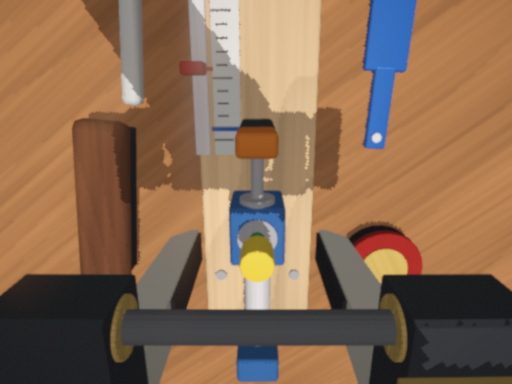

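The rod is still home. The cap is at (258,257), nearer the camera than before, with the pointer at (226,128) and the marker at (192,68). I'll check the cap height numerically.

```bash
python3 - <<'E'
from h import *
import pickle
p=pickle.load(open("w3.pkl","rb"))
hsv=cv2.cvtColor(cv2.imread("pics/w3.png"),cv2.COLOR_BGR2HSV)
def bl(a,b,c,d,lo,hi):
    ys,xs=np.nonzero(cv2.inRange(hsv[a:b,c:d],lo,hi)); return xs.min()+c,xs.max()+c,ys.min()+a,ys.max()+a,xs.mean()+c,ys.mean()+a
b=bl(225,290,230,290,(22,120,60),(36,255,255)); print(b)
for h in(.09,.105):
    t=np.linspace(0,2*np.pi,40); c=np.array([.5556,-.0423]); X=[[c[0]+.012*np.cos(a),c[1]+.012*np.sin(a),z] for a in t for z in(h,h-.026)]
    q=proj(p,X); print("pred",h,q.min(0),q.max(0))
y=np.radians(143);u=np.array([np.cos(y),np.sin(y),0])
bb=bl(120,135,212,238,(100,60,40),(130,255,255)); m=bl(55,85,175,212,(0,120,60),(8,255,255)); print(bb,m)
print(u@(atz(p,m[4:6],.025)-atz(p,bb[4:6],.021)))
go([.4920,.0054,.085],53)
E
```

```text
(np.int64(239), np.int64(274), np.int64(235), np.int64(281), np.float64(256.69521604938274), np.float64(258.8850308641975))
pred 0.09 [239.37888716 224.29045925] [273.92491182 270.07002449]
pred 0.105 [238.21137526 232.41832316] [274.94185495 281.66027765]
(np.int64(212), np.int64(237), np.int64(127), np.int64(130), np.float64(224.74), np.float64(128.5)) (np.int64(179), np.int64(200), np.int64(61), np.int64(75), np.float64(188.21400778210116), np.float64(67.72373540856032))
0.047041057229662356
t 5.55 tcp [ 0.531  -0.0245  0.1547] y head 52.9 q [-0.1   0.53  0.16  1.87 -0.12  0.75  1.05]
shift tool [0.0492 0.0003 0.0697]
turn about tool z -0.0017
```

To row units: 0.03 m is 0.6, 0.019 m is 0.38.

>>> pendant:
  moves:
    - [0.06, 0.6, 0, 0, 0]
    - [0.06, 0.38, 0, 0, 0]
    - [0.06, 0, 0, 0.6, 0]
    - [0.06, 0, 0, 0.6, 0]
    - [0.06, 0, 0, 0.16, 0]
    - [0.06, 0, 0, 0, 0]
    - [0.01, 0, 0, 0, 0]
    - [0.01, 0, 0, 0, 0]
    - [0.01, 0, 0, 0, 0]
    - [0.01, 0, 0, 0, 0]
    - [0.01, 0, 0, 0, 0]
  grip_n: 45

```text
clock: 6.65
tcp_pos: [0.4914, 0.0045, 0.0867]
tool_rot: [0.0, 0.318, 0.948, -0.0]
force: [-0.5, 2.7, 0.5]
width: 0.0257
grip_force: 45.0
```

```bash
python3 - <<'E'
from h import *
go([.4920,.0054,.085],53)
E
```

```text
t 6.65 tcp [0.4914 0.0045 0.0867] y head 52.89 q [-0.15  0.59  0.13  2.03 -0.15  0.53  1.02]
shift tool [0.     0.0011 0.0017]
turn about tool z -0.0019
```

To row units: 0.01 m is 0.2, 0.009 m is 0.18.

>>> pendant:
  moves:
    - [0.01, 0.1, 0, 0, 0]
    - [0.01, 0.2, 0, 0, 0]
    - [0.01, 0.2, 0, 0, 0]
    - [0.01, 0.2, 0, 0, 0]
    - [0.01, 0.18, 0, 0, 0]
    - [0.01, 0.06, 0, 0, 0]
    - [0.01, 0, 0, 0, 0]
    - [0.01, 0, 0, 0, 0]
    - [0.01, 0, 0, 0, 0]
    - [0.01, 0, 0, 0, 0]

```text
clock: 7.65
tcp_pos: [0.4553, 0.0317, 0.0866]
tool_rot: [0.002, 0.319, 0.948, -0.001]
force: [2.5, -4.7, 0.8]
width: 0.0258
grip_force: 45.0
```

```bash
python3 - <<'E'
from h import *
import pickle
go([.4914-.7986*.047,.0045+.6018*.047,.085],53)
p=vision.camera_params("wrist"); im=vision.camera("wrist"); cv2.imwrite("pics/w4.png",im[:,:,::-1])
pickle.dump(p,open("w4.pkl","wb"))
E
```

```text
t 7.65 tcp [0.4553 0.0317 0.0866] y head 52.82 q [-0.22  0.56  0.14  2.13 -0.16  0.46  0.97]
shift tool [ 0.0018 -0.      0.0016]
turn about tool z -0.0032
```

View pics/w4.png

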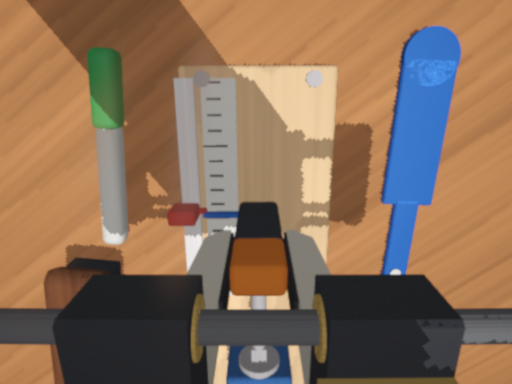

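The pointer, at (222,214), has almost reached the nib, at (203,210). I'll measure the remaining gap.

```bash
python3 - <<'E'
from h import *
import pickle
p=pickle.load(open("w4.pkl","rb")); im=cv2.imread("pics/w4.png"); hsv=cv2.cvtColor(im,cv2.COLOR_BGR2HSV)
y=np.radians(143);u=np.array([np.cos(y),np.sin(y),0])
ys,xs=np.nonzero(cv2.inRange(hsv[200:228,207:237],(100,90,40),(130,255,255)));b=(xs.mean()+207,ys.mean()+200)
ys,xs=np.nonzero(cv2.inRange(hsv[195:230,197:210],(0,90,60),(9,255,255)));m=(xs.mean()+197,ys.mean()+195)
print(b,m,"gap",[(u@(atz(p,m,z)-atz(p,b,.021))).round(4) for z in(.021,.025)])
cv2.imwrite("pics/c4.png",cv2.resize(im[190:235,160:250],None,fx=8,fy=8,interpolation=cv2.INTER_CUBIC))
E
```

```text
(np.float64(221.5), np.float64(214.5)) (np.float64(199.9), np.float64(210.03333333333333)) gap [np.float64(0.0032), np.float64(0.0047)]
```

View pics/c4.png

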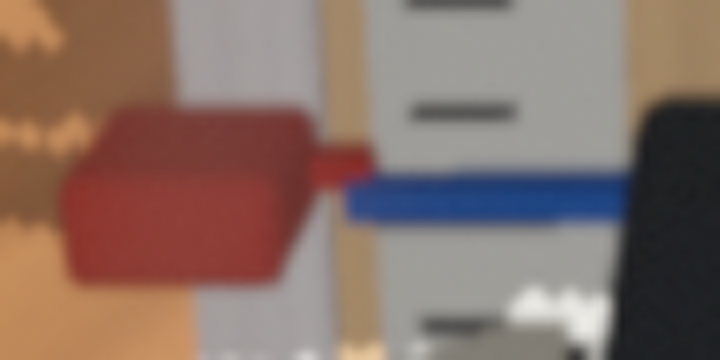

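The pointer is still about 4 px (3 mm) short of the nib, so I'll pull it the rest of the way.

To row units: 0.0015 m is 0.03.

>>> pendant:
  moves:
    - [0.01, 0.03, 0, 0, 0]
    - [0.01, 0.03, 0, 0, 0]
    - [0.01, 0, 0, 0, 0]
    - [0.01, 0, 0, 0, 0]
    - [0.01, 0, 0, 0, 0]
    - [0.01, 0, 0, 0, 0]

```text
clock: 8.3
tcp_pos: [0.4529, 0.0335, 0.0866]
tool_rot: [0.002, 0.319, 0.948, -0.001]
force: [1.3, -4.6, 1.4]
width: 0.0257
grip_force: 45.0
```

```bash
python3 - <<'E'
from h import *
im=vision.camera("wrist")[:,:,::-1]
sc=vision.camera("scene")[:,:,::-1]
a=cv2.resize(im[190:235,160:250],(640,320),interpolation=cv2.INTER_CUBIC); b=cv2.resize(sc[165:225,215:335],(560,280),interpolation=cv2.INTER_CUBIC)
o=np.zeros((600,640,3),np.uint8);o[:320]=a;o[320:,:560]=b;cv2.imwrite("pics/c5.png",o)
go([0,0,0])
E
```

```text
t 8.4 tcp [0.453  0.0335 0.0866] y head 52.81 q [-0.22  0.55  0.14  2.13 -0.16  0.46  0.96]
shift tool [ 0.341  -0.3005  0.0852]
```

View pics/c5.png

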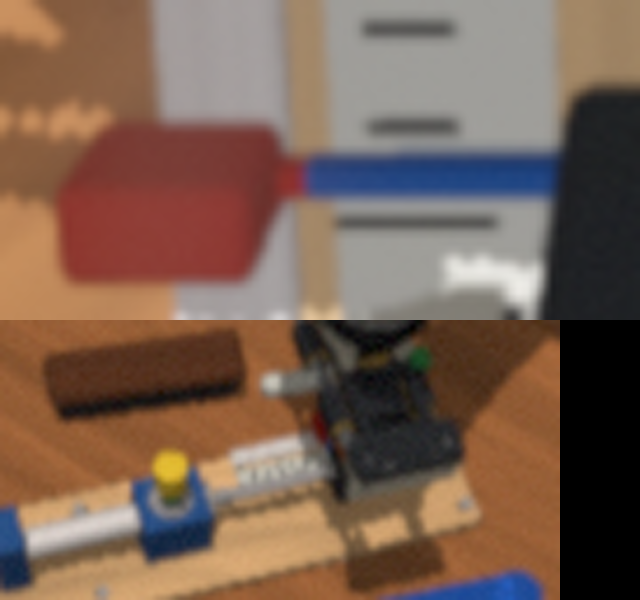

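The pointer at (430,175) and the nib at (290,178) are in line, the cap is up with its green stem showing at (172,485), and the grip is firm. I'll hand the job in.

```bash
python3 -c "
from plant import ctrl, vision, sensors, workorder
print(workorder.sign_off())"
```

```text
the job is handed in; nothing more can be done
None
```

I handed the job in at about 8.4 s with the yellow cap fully up and the toe stop held steady at 45 N. In the last picture the blue pointer is level with the red marker; the hand-in returned no verdict.

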